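# Seat a fossil holder in a turntable and swing the keeper over it

### The job

Take the specimen holder by its metal clamp block, not by the fossil, and set it gently into the hexagonal pocket of the preparation turntable: the platter may stand at any angle, so feel and turn until the foot drops fully home and the round flange lies flat on the platter. Then swing the keeper over the flange so that its arm points at the middle of the turntable, and leave everything standing free, with the bottles and the jar upright.

Things in the scene. Friction and masses are not known exactly. Their poses are not given: they have to be found in the camera images.
- holder: specimen holder, bare grey metal, 0.3 to 0.5 kg, standing on its foot. Origin: middle of the foot's underside, z up. Hexagonal foot 56 mm across flats, z 0 to 14 mm, with two flats facing along plus and minus the holder's x and the rest every 60 degrees; round flange, 96 mm in diameter, z 14 to 22 mm; clamp block above it. Seated: origin 38 mm over the bench
- clamp_block (a point): middle of the holder's clamp block, on the holder's axis 45 mm above its origin. The block is solid, 56 mm long in the holder's x, 36 mm wide in y, z 22 to 68 mm over the origin, with flat sides to be gripped across y
- fossil: brown fossil plate clamped on edge along the slot of the holder's block, fixed to it; 13 mm thick in the holder's y, about 53 mm long in x, its top 88 mm over the holder's origin, on the holder's axis. Fragile: not to be touched
- turntable: low grey turntable, base 150 x 158 mm, fixed to the bench. Origin on the bench under the platter's axis, z up. On it the round platter, 110 mm in diameter, with the pocket. The platter is stiff (0.8 N m to turn it) and stands at ANY angle to the base; that angle is not reported: find it by sight or touch
- seat_axis (a point): middle of the platter's top face, 52 mm over the bench, at the mouth of the hexagonal pocket: 59 mm across flats (1.5 mm of play a side round the foot, small lead-in at the rim), 14 mm deep, so that the flange then rests on the platter. The pocket looks the same every 60 degrees; its angle is unknown
- keeper (a joint): angle (rad) of the steel keeper arm on its upright pivot, which stands 72 mm from the turntable's axis along the turntable's +y. 0: arm over the seated flange (2.5 mm above it), its round tip 34 mm from the pivot, pointing at the axis, tail along +y. Positive: turned anticlockwise seen from above, arm aside; stop at 1.55. Turns easily (0.05 N m), stays where left; a raised flange blocks it
- keeper_knob (a point): middle of the upright black knob on the keeper's tail, 45 mm from the pivot: 17 mm in diameter, from 23 mm below (tail's top) to 20 mm above this point, which is 92 mm over the bench. It circles the pivot with the keeper
- glue_bottle: bystander: white drip bottle, 37 mm across, 88 mm tall, origin under its base
- jar_glass: bystander: small open glass jar, 46 mm across, 53 mm tall, origin under its base
- acetone_bottle: bystander: white bottle with a red spout, 58 mm across, 150 mm tall, origin under its base

How it is judged:
By the outcome, as a careful person would: the job done as asked, in the order asked, and still so for the second after the job is handed in, with the robot touching nothing.
It also fails if it takes over 72 s, if anything falls off the work surface, if the arm or the gripper's body presses on something with over 40 N, if the wrist force passes 120 N, or if a joint passes its speed limit or range.

### The arm

A 6-joint arm with a two-finger parallel gripper is mounted at the origin on a cart in front of the work surface, level with it; the furniture and walls round the work are solid. World frame = base frame: x ahead of the robot, y to its left, z up, the work surface at z = 0. Lengths are in m, angles in degrees, forces in N, time in s.
With the tool pointing down it reaches from about 0.25 to 0.725 m from the base axis. Payload 9.7 kg.
Tool frame: the origin (TCP) lies at the very end of the fingers, on their centre line; the grasp point (between the pads) lies 19 mm behind it; z points along the fingers, y is the direction in which the jaws open and shut (so a half turn about z gives the same grasp; the last joint's range is limited). The gripper opens to 85 mm and grips with 20 to 120 N. Pads are 22 mm wide; open, the fingers measure 114 mm over their backs; the gripper's body (76 mm by 85 mm) begins 54 mm behind the grasp point. The pads swing forward as they close: fully open they stand 13 mm farther back than shut.
Start: joints at [-65.776, 4.979, 10.078, 95.1, 0, 90], TCP at [0.226, -0.502, 0.231] pointing down, gripper open.
Joint ranges: [-179.16, 179.16], [-48.56, 103.87], [-65.8, 70.77], [-126.05, 130.52], [-82.76, 87.17], [-180, 180]. Speed limits (degrees/s): [127.2, 127.2, 147.25, 180, 180, 180].

### API

Orientations are given as [roll, pitch, yaw] about the fixed x, y, z axes, in that order (R = Rz(yaw) Ry(pitch) Rx(roll)).
In Python, from workcell import bot gives the robot as it stands.
- The arm moves only by the shell command python3 -m pendant 'ROWS' [FORCE]. ROWS is JSON, a list that holds one entry, the list of rows, each a list of 7 numbers: the shift along the tool's x, y, z in cm, then the turn, a rotation vector about the tool's x, y, z in rad, then the opening in per cent of the stroke, from 0 (shut) to 100 (fully open). In form: [[[dx, dy, dz, ax, ay, az, gripper], ...]]. A call has 1 to 5 rows; each row shifts and turns the pose as measured when the row begins, along the tool's axes as they then stand; what a row does not reach is not made up. A row lasts 1/12 s, in which the tool goes at most 41.7 mm and 7.16 degrees, less where a joint would pass 70% of its speed; a pose out of reach is approached as far as the arm can. A call with a gripper value outside its range is refused whole. The fingers move at their own pace and stop on an object; FORCE is the grip in N (left out, the last holds). Time passes only in rows, so rows that do not move let the fingers close. It gives the time, the measured TCP pose, the force and the opening at its end, in the units of the state.
- bot.get_obs(): the state, without advancing time (a new reading comes with each control period).
- bot.camera(name): name is "scene" or "top" or "wrist"; returns the picture (480x640x3 uint8, red, green, blue); there is no depth.
- bot.get_calibration(name): a dict with "intrinsics" (3x3 intrinsics, pixels), "D" ([k1, k2, p1, p2, k3] as OpenCV has them; the pictures are not rectified), "pose" (4x4, takes a point from camera to world coordinates); the wrist camera has in their place "T_tool_cam" (4x4, takes a point from camera to tool coordinates, whose origin is the TCP and whose axes are the flange's). Camera axes: x right, y down, z forward; pixel columns grow to the right and rows downward; lengths in m; the calibration is good to about 2 mm. A picture is of the moment at which its call begins: read the wrist's pose just before it. get_calibration takes no time and is no camera call.
- bot.job_done(): hands the job in, once; it reports no verdict.
Trained networks look in the newest picture that a camera, given by its name, has taken for a name from the list of things; names that differ only in an ending like _2 or _b are one class to them, and where a whole thing is asked for, a point or a joint stands for the part that bears it (a point fixed in the world has none). Each returns a list of dicts, best first, with "confidence" (0 to 1); they miss things now and then, are a little off and sometimes report something else, mostly with a low value. They report only what shows in the picture. A call takes as long as a camera call.
- bot.masks_of(camera, thing): "pixels" (480x640 bool, what is visible of it) and "extent" ([left, top, right, bottom] in pixels, round what is visible of it).
- bot.mark_of(camera, thing): "uv" ([column, row] in pixels: a listed point, or the origin of a listed thing).
The state is a dict: "time": time; "q": joint angles; "qd": joint speeds; "joint_efforts": joint torques, N m; "ee_pos": TCP position; "tcp_rot": TCP orientation; "wrist_force": force on the tool from outside, world axes, zero at the start; "torque": the same for the moment, N m; "opening": finger opening in m.
Only numpy, scipy, OpenCV 4.12 (cv2) and the standard library are available. Lean on these libraries where they do the work, as an engineer would, in place of code of your own. Each camera call takes 0.05 s, during which the arm holds its last target. There are 200 camera calls.

## Working session

There is one attempt and no reset: what is moved stays moved. The work goes in short steps, Python scripts to look and compute and a shell command to move; the robot and the scene stay as the last step left them, time stands still between calls to the robot, and variables do not carry over. Pictures are saved under pics/ and viewed, about 8 in all and at most 12, crops included, and the job is handed in when it is done.

```bash
mkdir -p pics; ls
cat > h.py <<'E'
import numpy as np, cv2
from workcell import bot
from scipy.spatial.transform import Rotation as R
def cam(name):
    c=bot.get_calibration(name); K=np.array(c["intrinsics"],float); D=np.array(c["D"],float)
    if "pose" in c: T=np.array(c["pose"],float)
    else:
        o=bot.get_obs(); W=np.eye(4); W[:3,:3]=R.from_euler('xyz',o["tcp_rot"],degrees=True).as_matrix(); W[:3,3]=o["ee_pos"]; T=W@np.array(c["T_tool_cam"],float)
    return K,D,T
def ray(C,uv,z):
    K,D,T=C; p=cv2.undistortPoints(np.array([[uv]],float),K,D)[0,0]; d=T[:3,:3]@[p[0],p[1],1]; o=T[:3,3]; return o+d*(z-o[2])/d[2]
def proj(C,P):
    K,D,T=C; Ti=np.linalg.inv(T); return cv2.projectPoints(np.array(P,float).reshape(-1,3),cv2.Rodrigues(Ti[:3,:3])[0],Ti[:3,3],K,D)[0][:,0]
def snap(name,fn=None):
    C=cam(name); im=np.asarray(bot.camera(name))
    if fn: cv2.imwrite('pics/'+fn,im[:,:,::-1])
    return C,im
E
cat > a.py <<'E'
from h import *
np.set_printoptions(precision=4,suppress=True)
print(bot.get_obs())
Z=dict(holder=0,clamp_block=.045,seat_axis=.052,turntable=0,keeper_knob=.092,glue_bottle=0,jar_glass=0,acetone_bottle=0,fossil=.045)
ims=[]
for n in ["top","scene","wrist"]:
    C,im=snap(n,n+'0.png'); ims.append(im); print(n,C[2][:3,3])
    if n=="wrist": continue
    for t,z in Z.items():
        m=bot.mark_of(n,t)
        print(t,[(np.round(a["uv"],1),round(a["confidence"],2),ray(C,a["uv"],z)[:2]) for a in m[:2]])
print(bot.get_obs()["time"])
E
python3 a.py
```

```text
pics
{'time': 0.0, 'q': array([-65.7773,   5.0108,  10.0318,  95.0995,   0.    ,  90.0021]), 'qd': array([-0.0285, -0.1551,  0.0302, -0.0167, -0.1765, -0.014 ]), 'joint_efforts': array([ -0.0004, -52.0392,  46.48  ,   0.0163,  -0.0001,   0.    ]), 'ee_pos': array([ 0.2256, -0.5014,  0.2306]), 'tcp_rot': array([-179.9215,   -0.    ,   24.2205]), 'wrist_force': array([-0.7568, -0.9229, -0.5531]), 'torque': array([-0.0191, -0.009 ,  0.0111]), 'opening': 0.08549745358852923}
top [0.3133 0.028  1.3525]
holder [(array([272. , 269.8]), 0.97, array([0.4797, 0.1239]))]
clamp_block [(array([266.5, 263. ]), 0.73, array([0.4915, 0.1346]))]
seat_axis [(array([412.6, 261.7]), 0.96, array([ 0.4898, -0.23  ]))]
turntable [(array([408.3, 263.3]), 0.67, array([ 0.4928, -0.229 ]))]
keeper_knob [(array([379.2, 269.7]), 0.8, array([ 0.4658, -0.1409]))]
glue_bottle [(array([182.3, 270.4]), 0.61, array([0.4806, 0.3568]))]
jar_glass [(array([201.5, 299.3]), 0.85, array([0.4054, 0.305 ]))]
acetone_bottle [(array([277. , 197.9]), 0.64, array([0.6714, 0.1109])), (array([414.6, 260.8]), 0.47, array([ 0.4992, -0
[... 168 characters left out ...]
]
clamp_block [(array([305.4, 287.6]), 0.74, array([0.4826, 0.1245]))]
seat_axis [(array([457.7, 217.5]), 0.71, array([ 0.493 , -0.2332]))]
turntable [(array([453.8, 233.9]), 0.64, array([ 0.4919, -0.2338])), (array([302.7, 284.8]), 0.28, array([0.5198, 0.1139]))]
keeper_knob [(array([430.5, 228.2]), 0.78, array([ 0.4681, -0.1413]))]
glue_bottle [(array([190. , 350.3]), 0.89, array([0.4816, 0.3622]))]
jar_glass [(array([233. , 369.6]), 0.57, array([0.4095, 0.3055])), (array([269.6, 236.3]), 0.54, array([0.6665, 0.1224]))]
acetone_bottle [(array([271.2, 236.6]), 0.87, array([0.6642, 0.1197]))]
fossil [(array([301.5, 278.8]), 0.72, array([0.5044, 0.1223]))]
wrist [ 0.2902 -0.4722  0.3738]
1.05
```

Run:
```python
import cv2,numpy as np
a=cv2.imread('pics/top0.png'); s=cv2.imread('pics/scene0.png'); w=cv2.imread('pics/wrist0.png')
r=lambda i,x0,x1,y0,y1:cv2.resize(i[y0:y1,x0:x1],(400,300),interpolation=cv2.INTER_CUBIC)
# 80x60 crops x5
o=np.vstack([np.hstack([r(a,232,312,232,292),r(a,360,460,225,300)]),np.hstack([cv2.resize(s,(400,300)),cv2.resize(w,(400,300))])])
cv2.imwrite('pics/m0.png',o)
```

```text
(no output)
```

View pics/m0.png

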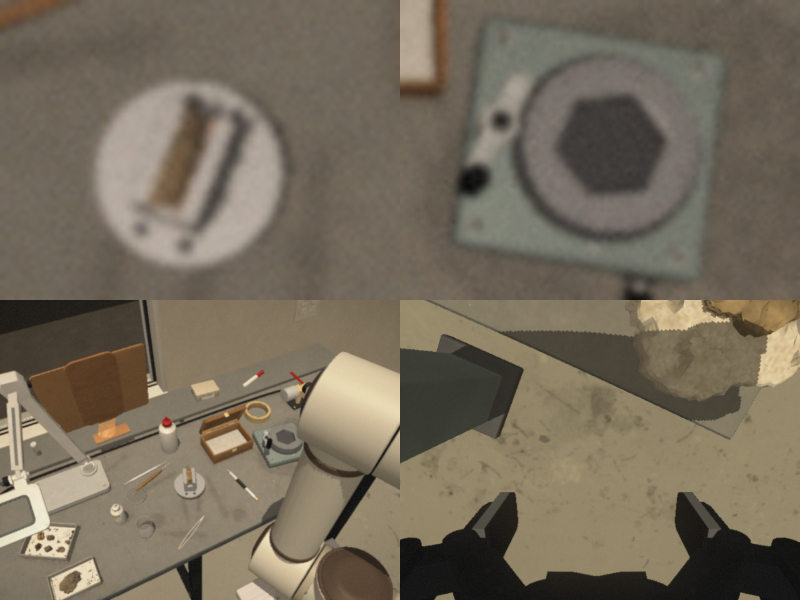

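The top crop shows the holder at about (271,262) with its block running slightly clockwise of world +x. The turntable hexagon is at (413,262), with the keeper aside and its knob at (379,270). I'm moving the wrist camera over the turntable for a sharper view.

```bash
python3 -m pendant '[[[3.5,-1.7,0,0,0,0,100],[3.5,-1.7,0,0,0,0,100],[3.5,-1.7,0,0,0,0,100],[3.5,-1.7,0,0,0,0,100],[3.5,-1.7,0,0,0,0,100]]]'; python3 -m pendant '[[[3.5,-1.7,0,0,0,0,100],[3.5,-1.7,0,0,0,0,100],[3.5,-1.7,0,0,0,0,100],[0,0,0,0,0,0,100],[0,0,0,0,0,0,100]]]'
cat > b.py <<'E'
from h import *
import sys
np.set_printoptions(precision=4,suppress=True)
C,im=snap("wrist",sys.argv[1]); o=bot.get_obs(); print(o["time"],o["ee_pos"],o["tcp_rot"],C[2][:3,3])
Z=dict(holder=0,clamp_block=.045,fossil=.045) if sys.argv[2]=='h' else dict(seat_axis=.052,turntable=0,keeper_knob=.092)
for t,z in Z.items():
    print(t,[(np.round(a["uv"],1),round(a["confidence"],2),ray(C,a["uv"],z)[:2]) for a in bot.mark_of("wrist",t)[:2]])
E
python3 b.py w1.png t
```

```text
time: 1.47
ee_pos: [0.3502, -0.3524, 0.2296]
tcp_rot: [-180.0, 0.1, 23.5]
wrist_force: [0.1, -0.7, -0.6]
opening: 0.0856
time: 1.88
ee_pos: [0.4327, -0.2529, 0.2299]
tcp_rot: [180.0, -0.0, 24.0]
wrist_force: [-0.8, -0.2, 0.0]
opening: 0.0854
1.9333 [ 0.4325 -0.2532  0.2299] [179.9785  -0.0653  23.9094] [ 0.4972 -0.2239  0.3725]
seat_axis [(array([319.4, 123. ]), 0.76, array([ 0.4927, -0.2307]))]
turntable [(array([320.1, 124.3]), 0.88, array([ 0.4912, -0.2328]))]
keeper_knob [(array([166. , 106.1]), 0.55, array([ 0.4638, -0.1374]))]
```

View pics/w1.png

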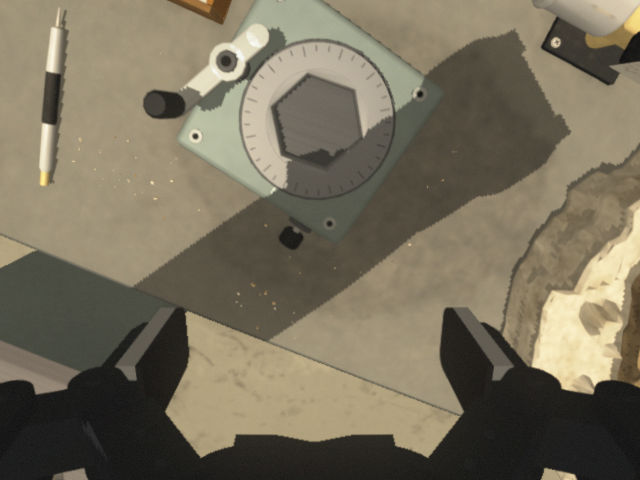

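The wrist view shows the turntable sharply: hexagon corners at about (311,74), (359,95), (324,168) and (272,103), keeper pivot at (227,62), knob at (160,104). I'll fit the hexagon and platter circle in this image.

```bash
cat > fit.py <<'E'
from h import *
from scipy.optimize import minimize
np.set_printoptions(precision=4,suppress=True)
C=cam("wrist"); im=cv2.imread('pics/w1.png')
# corners by eye -> seat plane
for uv in [(311,74),(359,95),(362,139),(324,168),(277,156),(272,103)]:
    P=ray(C,uv,.052)-[.4915,-.2315,.052]; print(uv,P[:2],np.degrees(np.arctan2(P[1],P[0]))%60,np.hypot(*P[:2]))
g=cv2.GaussianBlur(cv2.cvtColor(im,cv2.COLOR_BGR2GRAY),(0,0),1.2).astype(np.float32)
gx=cv2.Sobel(g,cv2.CV_32F,1,0);gy=cv2.Sobel(g,cv2.CV_32F,0,1);G=np.hypot(gx,gy); G=np.minimum(G,60)
def samp(P):
    uv=proj(C,P).astype(np.float32); return cv2.remap(G,uv[None,:,0],uv[None,:,1],cv2.INTER_LINEAR).mean()
def hexp(x,y,a,af=.0605):
    r=af/np.sqrt(3); c=[(x+r*np.cos(a+k*np.pi/3),y+r*np.sin(a+k*np.pi/3)) for k in range(7)]
    return np.array([[*(np.array(c[k])*(1-t)+np.array(c[k+1])*t),.052] for k in range(6) for t in np.linspace(0,1,40)])
def circ(x,y,r=.055): t=np.linspace(0,2*np.pi,300); return np.c_[x+r*np.cos(t),y+r*np.sin(t),t*0+.052]
f=lambda p:-samp(hexp(*p))
best=min(((f((x,y,np.radians(a))),x,y,np.radians(a)) for x in np.arange(.486,.499,.001) for y in np.arange(-.238,-.225,.001) for a in range(0,60,2)))
r=minimize(f,best[1:],method='Nelder-Mead',options=dict(initial_simplex=np.array(best[1:])+np.array([[0,0,0],[.001,0,0],[0,.001,0],[0,0,.03]])))
print('hex',best,r.x,np.degrees(r.x[2])%60,r.fun)
fc=lambda p:-samp(circ(*p)); b=min((fc((x,y)),x,y) for x in np.arange(.484,.5,.0005) for y in np.arange(-.24,-.223,.0005)); print('circ',b)
pv=ray(C,(227,62),.07); print('pivot',pv,'kn',ray(C,(157,104),.112),'dir',np.degrees(np.arctan2(*(pv[:2]-r.x[:2])[::-1])),np.hypot(*(pv[:2]-r.x[:2])))
for i in range(1): 
    for u in proj(C,np.r_[hexp(*r.x),circ(*b[1:])]): cv2.circle(im,tuple(int(v*16) for v in u),3,(0,0,255),-1,shift=4)
cv2.imwrite('pics/f1.png',cv2.resize(im[20:220,200:450],(750,600),interpolation=cv2.INTER_CUBIC))
E
python3 fit.py
```

```text
(311, 74) [0.0281 0.0172] 31.541349091181146 0.032942961378360607
(359, 95) [ 0.0289 -0.0196] 25.76766434247208 0.034927933162760195
(362, 139) [ 0.002  -0.0348] 33.22966579089177 0.03481197622842153
(324, 168) [-0.0285 -0.018 ] 32.361583977488294 0.03368544430939511
(277, 156) [-0.0343  0.0172] 33.36787700618052 0.038386090664644386
(272, 103) [-0.0011  0.0348] 31.793502891344616 0.034851568967831766
hex (np.float32(-53.379868), np.float64(0.492), np.float64(-0.22999999999999998), np.float64(0.6283185307179586)) [ 0.4917 -0.2302  0.6307] 36.13577209240839 -53.7420768737793
circ (np.float32(-49.64523), np.float64(0.49), np.float64(-0.23299999999999998))
pivot [ 0.503  -0.1611  0.07  ] kn [ 0.4643 -0.1407  0.112 ] dir 80.71751254528114 0.0699866750544332
```

View pics/f1.png

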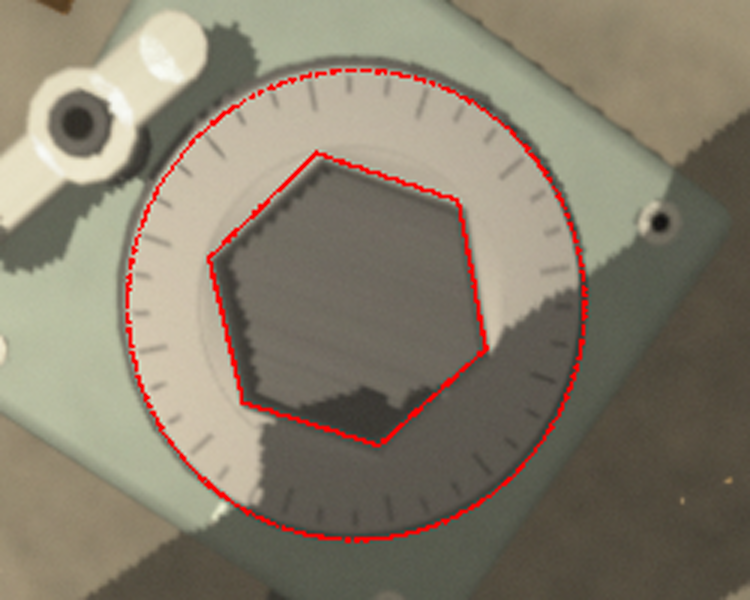

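The hexagon overlay fits well: seat at about (0.4915, -0.2305), pocket flats at about 6° mod 60. Next I look at the holder.

```bash
for i in 1 2; do python3 -m pendant '[[[1.5,-3.73,0,0,0,0,100],[1.5,-3.73,0,0,0,0,100],[1.5,-3.73,0,0,0,0,100],[1.5,-3.73,0,0,0,0,100],[1.5,-3.73,0,0,0,0,100]]]'|tail -5; done;  python3 -m pendant '[[[0,0,0,0,0,0.12,100],[0,0,0,0,0,0.12,100],[0,0,0,0,0,0.12,100],[0,0,0,0,0,0.12,100],[0,0,0,0,0,0.12,100]]]' ; python3 -m pendant '[[[0,0,0,0,0,0.12,100],[0,0,0,0,0,0,100],[0,0,0,0,0,0,100]]]'; python3 b.py w2.png h
```

```text
time: 2.5
ee_pos: [0.4233, -0.0602, 0.228]
tcp_rot: [179.9, 0.1, 22.3]
wrist_force: [1.0, -0.5, 0.1]
opening: 0.0854
time: 2.92
ee_pos: [0.421, 0.1431, 0.229]
tcp_rot: [179.8, -0.2, 21.5]
wrist_force: [1.7, -0.8, 0.3]
opening: 0.085
time: 3.33
ee_pos: [0.4362, 0.0176, 0.2285]
tcp_rot: [-173.9, 1.2, -1.6]
wrist_force: [0.8, -0.6, 0.7]
opening: 0.0852
time: 3.58
ee_pos: [0.4322, -0.0223, 0.2284]
tcp_rot: [-172.7, 2.0, -7.6]
wrist_force: [-0.4, -0.2, -0.0]
opening: 0.0846
3.6333 [ 0.4321 -0.0219  0.2284] [-172.7486    2.0181   -7.5336] [ 0.5048 -0.0498  0.3672]
holder [(array([171.1, 149.9]), 0.63, array([0.4839, 0.1294]))]
clamp_block [(array([146.2, 154.5]), 0.8, array([0.4856, 0.1291]))]
fossil [(array([120.5, 160.8]), 0.79, array([0.4835, 0.1525]))]
```

View pics/w2.png

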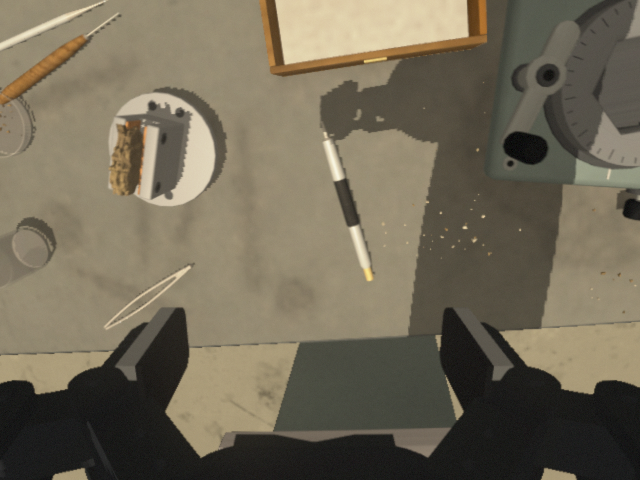

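```bash
python3 -c "
from h import *
o=bot.get_obs();print(o['q'],o['ee_pos'],o['tcp_rot'])"; python3 -m pendant '[[[0,0,0,0,0,0,100]]]'; python3 -m pendant '[[[0,0,0,0,0,0.12,100]]]'; python3 -c "
from h import *
o=bot.get_obs();print(o['q'],o['qd'])"
```

```text
[ -7.35373948  -9.24145638  -4.31340832  96.94827957   7.27323009
 179.87621707] [ 0.43233292 -0.01941476  0.22843973] [-172.72245552    2.00455582   -7.23087736]
time: 3.87
ee_pos: [0.4324, -0.0187, 0.2285]
tcp_rot: [-172.7, 2.0, -7.1]
wrist_force: [-0.7, 0.5, -0.4]
opening: 0.0853
time: 3.95
ee_pos: [0.4269, -0.044, 0.2288]
tcp_rot: [-171.6, 2.8, -11.4]
wrist_force: [0.7, -0.3, -0.1]
opening: 0.0852
[-11.4517276   -9.01899273  -4.19360147  97.64302007   8.40514672
 179.93543328] [-59.40327865   3.2399264    1.40367006   9.66064644  12.76263549
   0.92545533]
```

Joint 6 hit its limit, so I'll use the half-turn-equivalent yaw near 160°. Here is a helper that works out the needed tool-frame moves.

```bash
cat > go.py <<'E'
from h import *
import sys
np.set_printoptions(precision=3,suppress=True)
def go(x,y,z,yaw):
    o=bot.get_obs(); A=R.from_euler('xyz',o["tcp_rot"],degrees=True); B=R.from_euler('xyz',[180,0,yaw],degrees=True)
    d=A.inv().apply(np.array([x,y,z])-o["ee_pos"])*100
    print('t',round(o["time"],2),'q6',round(o["q"][5],1),'pos',o["ee_pos"],o["tcp_rot"],'F',o["wrist_force"],o["torque"],'op',round(o["opening"],4)); print('shift cm',d,'turn',(A.inv()*B).as_rotvec())
if __name__=='__main__': go(*map(float,sys.argv[1:5]))
E
for i in 1 2 3 4; do python3 -m pendant '[[[0,0,0,0,0,-0.12,100],[0,0,0,0,0,-0.12,100],[0,0,0,0,0,-0.12,100],[0,0,0,0,0,-0.12,100],[0,0,0,0,0,-0.12,100]]]' >/dev/null; done; python3 go.py 0.55 0.1 0.23 160
```

```text
t 5.62 q6 39.5 pos [ 0.428 -0.027  0.23 ] [175.237  -7.383 131.387] F [0.03  0.321 0.115] [-0.141 -0.039 -0.015] op 0.0857
shift cm [ 1.489 17.476  1.616] turn [ 0.113 -0.105 -0.504]
```

```bash
python3 -m pendant '[[[0,0,0,0.0225,-0.021,-0.1,100],[0,0,0,0.0225,-0.021,-0.1,100],[0,0,0,0.0225,-0.021,-0.1,100],[0,0,0,0.0225,-0.021,-0.1,100],[0,0,0,0.0225,-0.021,-0.1,100]]]' >/dev/null;python3 -m pendant '[[[0,0,0,0,0,0,100]]]' >/dev/null; python3 go.py 0.55 0.1 0.23 160
```

```text
t 6.12 q6 14.9 pos [ 0.429 -0.021  0.23 ] [-179.767    0.29   162.418] F [-0.571  0.115  0.576] [ 0.056 -0.011  0.006] op 0.0853
shift cm [-7.878 15.237 -0.038] turn [-0.004  0.005  0.042]
```

```bash
python3 -m pendant '[[[-1.6,3.05,0,-0.001,0.001,0.008,100],[-1.6,3.05,0,-0.001,0.001,0.008,100],[-1.6,3.05,0,-0.001,0.001,0.008,100],[-1.6,3.05,0,-0.001,0.001,0.008,100],[-1.6,3.05,0,-0.001,0.001,0.008,100]]]' >/dev/null;python3 -m pendant '[[[0,0,0,0,0,0,100],[0,0,0,0,0,0,100]]]' >/dev/null; python3 go.py 0.55 0.1 0.23 160; python3 b.py w3.png h
```

```text
t 6.7 q6 31.6 pos [0.558 0.11  0.229] [179.694  -0.182 159.304] F [-0.147  0.923 -0.569] [-0.028  0.038 -0.033] op 0.0856
shift cm [ 0.38  -1.173 -0.09 ] turn [ 0.005 -0.003 -0.012]
6.75 [0.5575 0.1094 0.2287] [179.6892  -0.2031 159.3027] [0.4918 0.1341 0.3719]
holder []
clamp_block [(array([305.9, 108.1]), 0.91, array([0.4862, 0.1315]))]
fossil [(array([311.6, 113.8]), 0.78, array([0.4915, 0.1339]))]
```

View pics/w3.png

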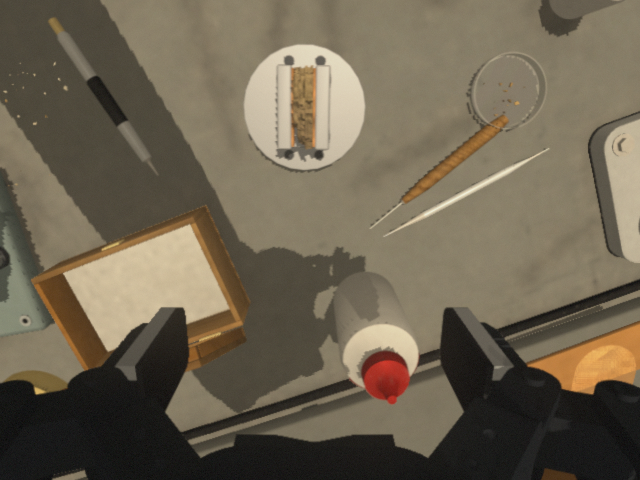

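The holder's block is nearly aligned with the image's vertical: left side at u≈277, right side at u≈329, rows 66–150. The flange centre is at about (305,107).

```bash
cat > fit2.py <<'E'
from h import *
np.set_printoptions(precision=4,suppress=True)
from scipy.optimize import minimize
C=cam("wrist"); im=cv2.imread('pics/w3.png')
g=cv2.GaussianBlur(cv2.cvtColor(im,cv2.COLOR_BGR2GRAY),(0,0),1.2).astype(np.float32)
G=np.minimum(np.hypot(cv2.Sobel(g,cv2.CV_32F,1,0),cv2.Sobel(g,cv2.CV_32F,0,1)),80)
def samp(P):
    uv=proj(C,P).astype(np.float32); return cv2.remap(G,uv[None,:,0],uv[None,:,1],cv2.INTER_LINEAR).mean()
t=np.linspace(0,2*np.pi,200)
def model(x,y,a):
    c=np.c_[x+.048*np.cos(t),y+.048*np.sin(t),t*0+.022]
    s=np.linspace(-.028,.028,60); l=[]
    for w in(-.018,.018): l.append(np.c_[x+s*np.cos(a)-w*np.sin(a),y+s*np.sin(a)+w*np.cos(a),s*0+.068])
    return c,np.vstack(l)
f=lambda p:-sum(map(samp,model(*p)))
b=min((f((x,y,np.radians(a))),x,y,np.radians(a)) for x in np.arange(.478,.494,.001) for y in np.arange(.122,.138,.001) for a in range(-35,-9,1))
r=minimize(f,b[1:],method='Nelder-Mead',options=dict(initial_simplex=np.array(b[1:])+np.array([[0,0,0],[.001,0,0],[0,.001,0],[0,0,.02]])))
print(b,r.x,np.degrees(r.x[2]),r.fun)
for c in model(*r.x):
  for u in proj(C,c): cv2.circle(im,tuple(int(v*16) for v in u),3,(0,0,255),-1,shift=4)
cv2.imwrite('pics/f2.png',cv2.resize(im[30:180,220:390],(680,600),interpolation=cv2.INTER_CUBIC))
E
python3 fit2.py; python3 - <<'E'
E
python3 go.py 0.486 0.1305 0.16 160
```

```text
(np.float32(-136.13539), np.float64(0.485), np.float64(0.128), np.float64(-0.3141592653589793)) [ 0.4848  0.1279 -0.3067] -17.573640271644354 -136.51034545898438
t 6.9 q6 31.5 pos [0.557 0.108 0.23 ] [179.664  -0.074 159.262] F [-0.547  0.626  0.253] [ 0.002 -0.006  0.016] op 0.0853
shift cm [ 7.413 -0.4    7.042] turn [ 0.006 -0.001 -0.013]
```

View pics/f2.png

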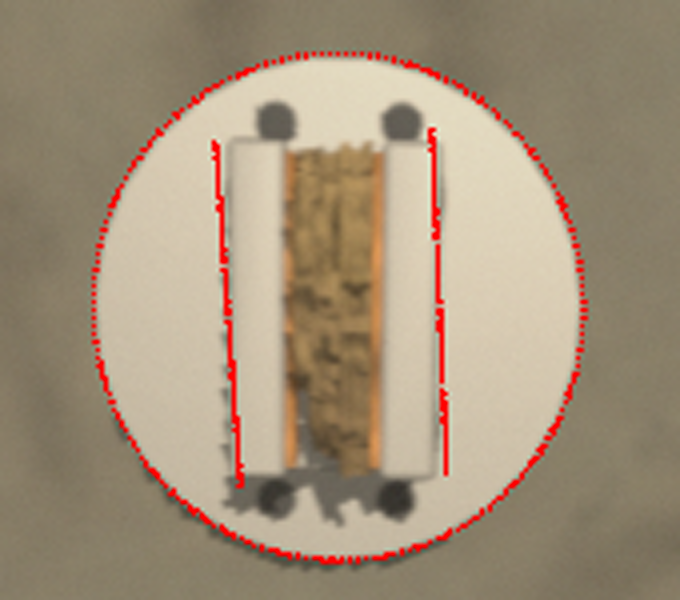

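The flange circle overlays exactly, giving the holder at (0.4848, 0.1279). The block edges are vertical in the image, so its yaw is about -21°, which means tool yaw 159°. Approaching from above.

```bash
python3 -m pendant '[[[3.75,-0.15,0.5,0.003,0,0,100],[3.7,-0.15,0.5,0.003,0,0,100],[0,0,3,0,0,0,100],[0,0,3,0,0,0,100],[0,0,1,0,0,0,100]]]'; python3 -m pendant '[[[0,0,0,0,0,0,100],[0,0,0,0,0,0,100]]]'; python3 go.py 0.485 0.128 0.029 159
```

```text
time: 7.32
ee_pos: [0.4829, 0.1287, 0.1519]
tcp_rot: [179.7, 0.3, 158.8]
wrist_force: [-1.0, -0.7, -0.1]
opening: 0.0851
time: 7.48
ee_pos: [0.4813, 0.1274, 0.1517]
tcp_rot: [179.8, 0.2, 158.7]
wrist_force: [-0.7, 0.1, 0.8]
opening: 0.0853
t 7.48 q6 36.1 pos [0.481 0.127 0.152] [179.76    0.233 158.678] F [-0.713  0.125  0.793] [ 0.005 -0.038 -0.015] op 0.0853
shift cm [-0.273  0.139 12.268] turn [ 0.004  0.004 -0.006]
```

```bash
python3 -m pendant '[[[-0.3,0.15,2,0.004,0.004,-0.005,100],[0,0,3,0,0,0,100],[0,0,2,0,0,0,100],[0,0,0,0,0,0,100]]]'; python3 go.py 0.485 0.128 0.029 159
```

```text
time: 7.82
ee_pos: [0.4895, 0.1271, 0.0882]
tcp_rot: [179.6, 0.5, 158.8]
wrist_force: [0.1, -0.2, -0.6]
opening: 0.0855
t 7.82 q6 35.8 pos [0.489 0.127 0.088] [179.606   0.541 158.775] F [ 0.061 -0.161 -0.576] [-0.016  0.019  0.006] op 0.0855
shift cm [ 0.507 -0.121  5.917] turn [ 0.007  0.009 -0.004]
```

```bash
python3 -m pendant '[[[0.25,-0.1,2,0.006,0.009,-0.004,100],[0.1,0,2,0,0,0,100],[0,0,1.4,0,0,0,100],[0,0,0,0,0,0,100],[0,0,0,0,0,0,100]]]'; python3 go.py 0.485 0.128 0.029 159
```

```text
time: 8.23
ee_pos: [0.4918, 0.1274, 0.0435]
tcp_rot: [179.6, 0.5, 158.8]
wrist_force: [0.9, 0.2, 0.6]
opening: 0.0853
t 8.23 q6 35.7 pos [0.492 0.127 0.043] [179.617   0.491 158.829] F [0.923 0.243 0.58 ] [-0.01  -0.003 -0.019] op 0.0853
shift cm [ 0.667 -0.197  1.441] turn [ 0.007  0.009 -0.003]
```

```bash
python3 -m pendant '[[[0.7,-0.2,0.7,0.007,0.012,-0.004,100],[0.2,0,0.7,0.007,0.01,0,100],[0,0,0,0,0,0,100]]]'; python3 go.py 0.485 0.128 0.029 159
```

```text
time: 8.48
ee_pos: [0.4846, 0.1292, 0.0337]
tcp_rot: [-179.7, -0.6, 159.0]
wrist_force: [0.1, 0.7, -1.1]
opening: 0.0852
t 8.48 q6 35.8 pos [0.485 0.129 0.034] [-179.716   -0.601  159.035] F [ 0.148  0.715 -1.055] [-0.032 -0.019 -0.008] op 0.0852
shift cm [-0.086 -0.099  0.465] turn [-0.005 -0.01   0.001]
```

```bash
python3 -m pendant '[[[0,-0.1,0.45,-0.004,-0.007,0,100],[0,0,0,0,0,0,100]]]';python3 go.py 0.485 0.128 0.029 159; python3 -m pendant '[[[0,0,0,0,0,0,0],[0,0,0,0,0,0,0],[0,0,0,0,0,0,0],[0,0,0,0,0,0,0],[0,0,0,0,0,0,0]]]' 60;python3 -m pendant '[[[0,0,0,0,0,0,0],[0,0,0,0,0,0,0],[0,0,0,0,0,0,0],[0,0,0,0,0,0,0],[0,0,0,0,0,0,0]]]'; python3 go.py 0.485 0.128 0.029 159
```

```text
time: 8.65
ee_pos: [0.4847, 0.1286, 0.0296]
tcp_rot: [-180.0, -0.1, 159.1]
wrist_force: [-0.9, 0.0, -0.4]
opening: 0.0857
t 8.65 q6 35.8 pos [0.485 0.129 0.03 ] [-179.985   -0.136  159.055] F [-0.925  0.011 -0.423] [-0.007  0.044 -0.01 ] op 0.0857
shift cm [-0.048 -0.041  0.063] turn [-0.    -0.002  0.001]
time: 9.07
ee_pos: [0.4849, 0.1286, 0.0304]
tcp_rot: [180.0, -0.1, 159.1]
wrist_force: [0.2, 0.7, 0.6]
opening: 0.0355
time: 9.48
ee_pos: [0.4849, 0.1286, 0.0304]
tcp_rot: [180.0, -0.1, 159.1]
wrist_force: [0.4, -0.5, 0.1]
opening: 0.0352
t 9.48 q6 35.8 pos [0.485 0.129 0.03 ] [179.976  -0.075 159.061] F [ 0.377 -0.523  0.066] [-0.002 -0.017 -0.015] op 0.0352
shift cm [-0.033 -0.053  0.14 ] turn [ 0.    -0.001  0.001]
```

Gripped: the opening of 35.2 mm matches the block. Lifting and transferring.

```bash
python3 -m pendant '[[[0,0,-1,0,0,0,0],[0,0,-2,0,0,0,0],[0,0,-2.5,0,0,0,0],[0,0,-2.5,0,0,0,0],[0,0,-2.5,0,0,0,0]]]'; python3 -m pendant '[[[0,0,-2.5,0,0,0,0],[0,0,-1,0,0,0,0],[0,0,0,0,0,0,0]]]'; python3 go.py 0.4915 -0.2305 0.16 186
```

```text
time: 9.9
ee_pos: [0.48, 0.1271, 0.1328]
tcp_rot: [-179.5, -0.8, 159.0]
wrist_force: [0.5, 0.5, -4.2]
opening: 0.0356
time: 10.15
ee_pos: [0.4813, 0.1273, 0.1749]
tcp_rot: [-179.7, -0.6, 159.0]
wrist_force: [1.2, 0.4, -4.2]
opening: 0.0352
t 10.15 q6 35.7 pos [0.481 0.127 0.175] [-179.654   -0.579  159.046] F [ 1.18   0.386 -4.186] [ 0.029 -0.022  0.035] op 0.0352
shift cm [-13.761 -33.046   1.551] turn [-0.004 -0.011 -0.47 ]
```

```bash
M='x'; python3 -m pendant '[[[-0.7,-1.6,0,-0.001,-0.002,0,0],[-1.1,-2.6,0,-0.001,-0.003,0,0],[-1.1,-2.6,0,0,-0.003,0,0],[-1.1,-2.6,0,0,0,0,0],[-1.1,-2.6,0,0,0,0,0]]]'; python3 -m pendant '[[[-1.1,-2.6,0,0,0,0,0],[-1.1,-2.6,0,0,0,0,0],[-1.1,-2.6,0,0,0,0,0],[-1.1,-2.6,0,0,0,0,0],[-1.1,-2.6,0,0,0,0,0]]]';python3 -m pendant '[[[-1.1,-2.6,0,0,0,0,0],[-1.1,-2.6,0,0,0,0,0],[-0.6,-1.4,0,0,0,0,0],[0,0,0,0,0,0,0],[0,0,0,0,0,0,0]]]'; python3 go.py 0.4915 -0.2305 0.16 186
```

```text
time: 10.57
ee_pos: [0.485, -0.0028, 0.1694]
tcp_rot: [-179.7, -0.4, 159.5]
wrist_force: [0.4, -0.4, -4.4]
opening: 0.0354
time: 10.98
ee_pos: [0.4873, -0.1502, 0.161]
tcp_rot: [-179.6, -1.0, 159.6]
wrist_force: [1.3, 0.2, -4.6]
opening: 0.0354
time: 11.4
ee_pos: [0.4866, -0.2299, 0.1513]
tcp_rot: [-179.6, -1.7, 159.2]
wrist_force: [0.7, -0.5, -4.2]
opening: 0.0348
t 11.4 q6 -4.2 pos [ 0.487 -0.23   0.151] [-179.61    -1.654  159.215] F [ 0.707 -0.497 -4.177] [ 0.018 -0.008 -0.012] op 0.0348
shift cm [-0.45   0.109 -0.883] turn [ 0.    -0.03  -0.467]
```

```bash
python3 -m pendant '[[[-0.1,0,0,0,-0.01,-0.094,0],[-0.1,0,0,0,-0.01,-0.094,0],[0,0,0,0,-0.006,-0.094,0],[0,0,0,0,0,-0.094,0],[0,0,0,0,0,-0.094,0]]]'; python3 -m pendant '[[[0,0,0,0,0,0,0],[0,0,0,0,0,0,0]]]'; python3 go.py 0.4915 -0.2305 0.096 186
python3 - <<'E'
from h import *
for n in("top","scene"):
    C,im=snap(n,n+'1.png')
    for t,z in dict(seat_axis=.052,keeper_knob=.092).items(): print(n,t,[(a["uv"],a["confidence"],ray(C,a["uv"],z)) for a in bot.mark_of(n,t)[:1]])
    z=bot.get_obs()['ee_pos'][2]+.0146
    for a in bot.mark_of(n,'clamp_block')[:1]: print(n,'clamp',a['confidence'],ray(C,a['uv'],z))
E
```

```text
time: 11.82
ee_pos: [0.4867, -0.2261, 0.1453]
tcp_rot: [179.8, -0.6, -172.8]
wrist_force: [0.6, -0.0, -3.2]
opening: 0.0353
time: 11.98
ee_pos: [0.4862, -0.2239, 0.1438]
tcp_rot: [179.7, -0.7, -172.5]
wrist_force: [-0.1, -0.6, -3.8]
opening: 0.0355
t 11.98 q6 -32.1 pos [ 0.486 -0.224  0.144] [ 179.699   -0.697 -172.538] F [-0.1   -0.619 -3.764] [-0.015  0.016  0.052] op 0.0355
shift cm [-0.5   -0.744  4.769] turn [ 0.005 -0.012  0.025]
top seat_axis [([412.0, 260.6], 0.58, array([ 0.49258571, -0.22864357,  0.052     ]))]
top keeper_knob [([376.2, 269.7], 0.55, array([ 0.46590755, -0.13370237,  0.092     ]))]
top clamp 0.63 [ 0.4879244  -0.21809286  0.15873592]
scene seat_axis [([457.4, 216.3], 0.55, array([ 0.49609342, -0.23463157,  0.052     ]))]
scene keeper_knob [([429.9, 231.8], 0.86, array([ 0.46086124, -0.13500132,  0.092     ]))]
scene clamp 0.91 [ 0.48323768 -0.22112931  0.1590435 ]
```

```bash
python3 -m pendant '[[[-0.25,-0.37,1,0.003,-0.006,0.012,0],[-0.25,-0.37,1,0.003,-0.006,0.012,0],[0,0,1,0,0,0,0],[0,0,1,0,0,0,0],[0,0,0,0,0,0,0]]]'; python3 go.py 0.4915 -0.2305 0.09 186
```

```text
time: 12.8
ee_pos: [0.4927, -0.2322, 0.1032]
tcp_rot: [-179.9, 0.1, -174.0]
wrist_force: [-1.3, 0.4, -4.9]
opening: 0.0353
t 12.8 q6 -31.2 pos [ 0.493 -0.232  0.103] [-179.856    0.136 -174.028] F [-1.303  0.377 -4.942] [-0.007  0.055 -0.002] op 0.0353
shift cm [0.1   0.187 1.316] turn [-0.003  0.002 -0.   ]
```

```bash
python3 -m pendant '[[[0.12,0.2,0.6,-0.003,0.002,0,0],[0,0,0.5,0,0,0,0],[0,0,0,0,0,0,0]]]'; python3 go.py 0.4915 -0.2305 0.082 186; python3 b.py w4.png t
```

```text
time: 13.05
ee_pos: [0.4907, -0.2299, 0.0909]
tcp_rot: [179.9, -0.1, -174.0]
wrist_force: [0.9, 0.7, -4.1]
opening: 0.0352
t 13.05 q6 -31.1 pos [ 0.491 -0.23   0.091] [ 179.914   -0.05  -174.012] F [ 0.887  0.691 -4.096] [ 0.049  0.024 -0.055] op 0.0352
shift cm [-0.076 -0.072  0.894] turn [ 0.001 -0.001 -0.   ]
13.1 [ 0.4907 -0.2299  0.0914] [ 179.9183   -0.038  -174.0091] [ 0.4206 -0.2371  0.2335]
seat_axis [(array([577.3, 270.5]), 0.33, array([ 0.4758, -0.1099]))]
turntable []
keeper_knob [(array([580.4, 272.8]), 0.85, array([ 0.4644, -0.1366]))]
```

View pics/w4.png

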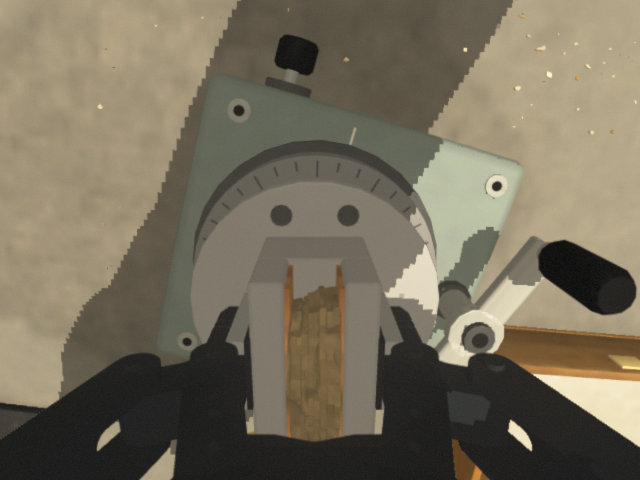

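The flange and platter look concentric within about 1–2 mm (flange columns 191–438, platter about 197–436). Feeling downward.

```bash
python3 -m pendant '[[[-0.08,-0.08,0.4,0,0,0,0],[0,0,0.3,0,0,0,0]]]'; python3 -m pendant '[[[0,0,0.3,0,0,0,0],[0,0,0,0,0,0,0]]]';python3 go.py 0.4915 -0.2305 0.068 186
```

```text
time: 13.42
ee_pos: [0.493, -0.2313, 0.0864]
tcp_rot: [-180.0, 0.2, -174.0]
wrist_force: [0.8, 0.9, -4.2]
opening: 0.0352
time: 13.58
ee_pos: [0.493, -0.2313, 0.0826]
tcp_rot: [-180.0, 0.2, -174.0]
wrist_force: [-0.2, 0.2, -4.9]
opening: 0.0355
t 13.58 q6 -31.1 pos [ 0.493 -0.231  0.083] [-179.958    0.154 -174.01 ] F [-0.249  0.155 -4.899] [0.018 0.039 0.044] op 0.0355
shift cm [0.146 0.098 1.463] turn [-0.001  0.003 -0.   ]
```

```bash
python3 -m pendant '[[[0.1,0.07,0.2,0,0.001,0,0],[0,0,0.2,0,0,0,0]]]'; python3 -m pendant '[[[0,0,0.2,0,0,0,0],[0,0,0,0,0,0,0]]]';python3 go.py 0.4915 -0.2305 0.068 186
```

```text
time: 13.75
ee_pos: [0.492, -0.2308, 0.0785]
tcp_rot: [-180.0, 0.1, -174.0]
wrist_force: [-0.2, -0.7, -4.5]
opening: 0.0355
time: 13.92
ee_pos: [0.4917, -0.2306, 0.0758]
tcp_rot: [-180.0, 0.1, -174.0]
wrist_force: [0.8, 0.3, -4.5]
opening: 0.0355
t 13.92 q6 -31.1 pos [ 0.492 -0.231  0.076] [-179.968    0.066 -174.013] F [ 0.844  0.331 -4.499] [0.008 0.005 0.026] op 0.0355
shift cm [0.016 0.016 0.777] turn [-0.001  0.001 -0.   ]
```

It's already 6 mm below the rim with no contact, so it is entering the pocket. Continuing gently.

```bash
python3 -m pendant '[[[0,0,0.25,0,0,0,0],[0,0,0.25,0,0,0,0]]]'; python3 -m pendant '[[[0,0,0.2,0,0,0,0],[0,0,0,0,0,0,0]]]';python3 go.py 0.4915 -0.2305 0.068 186
```

```text
time: 14.08
ee_pos: [0.4919, -0.2307, 0.0709]
tcp_rot: [-179.9, 0.1, -174.0]
wrist_force: [-0.3, 0.3, -4.3]
opening: 0.0357
time: 14.25
ee_pos: [0.4919, -0.2307, 0.0685]
tcp_rot: [-179.9, 0.1, -174.0]
wrist_force: [1.0, -0.3, -3.2]
opening: 0.0353
t 14.25 q6 -31.1 pos [ 0.492 -0.231  0.068] [-179.945    0.111 -174.013] F [ 1.011 -0.291 -3.182] [ 0.025 -0.071 -0.017] op 0.0353
shift cm [0.042 0.028 0.047] turn [-0.001  0.002 -0.   ]
```

```bash
python3 -m pendant '[[[0,0,0.12,0,0,0,0],[0,0,0,0,0,0,0]]]'; python3 -m pendant '[[[0,0,0.12,0,0,0,0],[0,0,0,0,0,0,0]]]'
```

```text
time: 14.42
ee_pos: [0.4921, -0.2307, 0.0687]
tcp_rot: [-179.9, 0.2, -174.0]
wrist_force: [-0.3, 0.8, -4.0]
opening: 0.0353
time: 14.58
ee_pos: [0.4922, -0.2306, 0.0685]
tcp_rot: [-179.9, 0.2, -174.0]
wrist_force: [-0.9, 0.1, -3.7]
opening: 0.0353
```

```bash
python3 -m pendant '[[[0,0,0.25,0,0,0,0],[0,0,0,0,0,0,0]]]'; python3 -m pendant '[[[0,0,0.3,0,0,0,0],[0,0,0,0,0,0,0]]]'
```

```text
time: 14.75
ee_pos: [0.4922, -0.2305, 0.0689]
tcp_rot: [-179.9, 0.3, -174.0]
wrist_force: [-0.3, 0.4, -4.1]
opening: 0.0355
time: 14.92
ee_pos: [0.4926, -0.2305, 0.0687]
tcp_rot: [-179.8, 0.4, -174.0]
wrist_force: [-1.6, 2.0, -6.1]
opening: 0.0351
```

```bash
python3 -m pendant '[[[0,0,0,0,0,0,0],[0,0,0,0,0,0,0]]]'; python3 go.py 0.4915 -0.2305 0.068 186
python3 - <<'E'
from h import *
C,im=snap("wrist","w5.png"); o=bot.get_obs(); print(o["q"],o["joint_efforts"])
a=cv2.imread('pics/w5.png'); cv2.imwrite('pics/w5v.png',a)
E
```

```text
time: 15.08
ee_pos: [0.4927, -0.2304, 0.0684]
tcp_rot: [-179.8, 0.5, -174.0]
wrist_force: [-1.8, 1.4, 1.3]
opening: 0.0354
t 15.08 q6 -31.1 pos [ 0.493 -0.23   0.068] [-179.817    0.455 -174.   ] F [-1.833  1.351  1.344] [0.23  0.521 0.006] op 0.0354
shift cm [0.119 0.007 0.037] turn [-0.003  0.008 -0.   ]
[-2.51037683e+01  3.64213499e+00 -9.35920578e+00  7.65171891e+01
  7.63091942e-02 -3.11045397e+01] [-4.05571293e-01 -5.07696319e+01  4.71629405e+01 -8.34844485e-01
 -1.17319920e-01 -2.95924139e-02]
```

View pics/w5v.png

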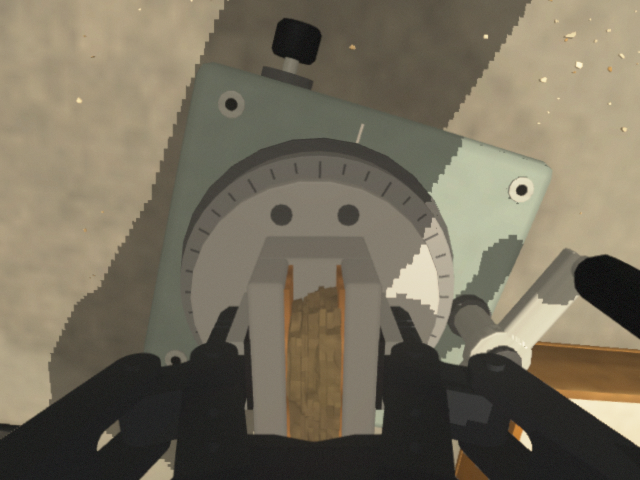

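At TCP z = 0.0684 (the expected seated height) it now feels contact, with the flange on the platter in the picture. I'll relax the tilt, release with a partial opening, and check the heights.

```bash
python3 -m pendant '[[[0.1,0,0,-0.003,0.008,0,0],[0,0,0,0,0,0,0],[0,0,0,0,0,0,0]]]'; python3 -m pendant '[[[0,0,0,0,0,0,46],[0,0,0,0,0,0,50],[0,0,0,0,0,0,56],[0,0,0,0,0,0,60],[0,0,0,0,0,0,60]]]' 20; python3 -m pendant '[[[0,0,0,0,0,0,60],[0,0,0,0,0,0,60],[0,0,0,0,0,0,60]]]'; python3 go.py 0.4915 -0.2305 0.068 186
```

```text
time: 15.38
ee_pos: [0.4922, -0.2306, 0.0685]
tcp_rot: [-180.0, 0.0, -174.0]
wrist_force: [-2.4, 2.1, 2.6]
opening: 0.0352
time: 15.8
ee_pos: [0.4927, -0.2314, 0.0683]
tcp_rot: [-179.9, 0.0, -174.0]
wrist_force: [0.4, 0.3, 0.2]
opening: 0.0512
time: 16.05
ee_pos: [0.4928, -0.2315, 0.0683]
tcp_rot: [-179.9, 0.0, -174.0]
wrist_force: [0.3, 0.5, -0.0]
opening: 0.0513
t 16.05 q6 -31.1 pos [ 0.493 -0.231  0.068] [-179.907    0.047 -174.01 ] F [ 0.323  0.474 -0.02 ] [ 0.035 -0.012  0.026] op 0.0513
shift cm [0.119 0.11  0.03 ] turn [-0.002  0.001 -0.   ]
```

```bash
python3 -m pendant '[[[0,0,-1,0,0,0,60],[0,0,-2,0,0,0,60],[0,0,-3,0,0,0,60],[0,0,-3,0,0,0,60],[0,0,-3,0,0,0,60]]]'; python3 -m pendant '[[[0,0,-3,0,0,0,60],[-2,0,-1,0,0,0,60],[-3,0,0,0,0,0,20],[-3,0,0,0,0,0,0],[0,0,0,0,0,0,0]]]'; python3 b.py w6.png t; python3 go.py 0.465 -.139 .09 186
```

```text
time: 16.47
ee_pos: [0.4893, -0.2297, 0.1877]
tcp_rot: [179.7, -0.5, -174.0]
wrist_force: [0.5, -0.9, -0.5]
opening: 0.0514
time: 16.88
ee_pos: [0.5725, -0.2223, 0.2437]
tcp_rot: [-179.8, 0.3, -174.1]
wrist_force: [1.6, -0.3, -0.0]
opening: 0.0156
16.9333 [ 0.5708 -0.2225  0.2444] [-179.7854    0.2459 -174.1467] [ 0.5016 -0.2287  0.3859]
seat_axis [(array([462.6,  66.6]), 0.48, array([ 0.4588, -0.1253]))]
turntable []
keeper_knob [(array([463. ,  66.9]), 0.83, array([ 0.4641, -0.1374]))]
t 17.08 q6 -27.1 pos [ 0.568 -0.223  0.245] [-179.785    0.213 -174.218] F [ 0.425 -0.265 -0.102] [-0.017  0.014 -0.005] op 0.0004
shift cm [ 9.496  9.442 15.386] turn [-0.004  0.004 -0.004]
```

View pics/w6.png

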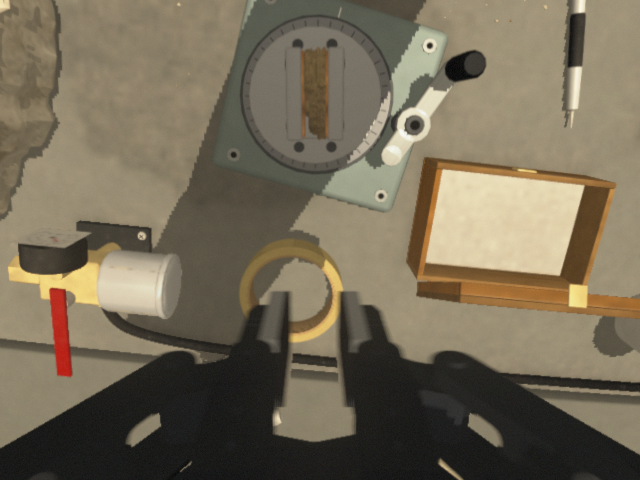

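The holder sits concentric and level on the platter (centre about (316,92)). The keeper pivot is at (414,124), its tip at (391,155) and the knob at about (466,66). Now the keeper geometry.

```bash
cat > k.py <<'E'
from h import *
np.set_printoptions(precision=4,suppress=True)
c=bot.get_calibration("wrist"); K=np.array(c["intrinsics"]);D=np.array(c["D"])
def at(p,r):
    W=np.eye(4);W[:3,:3]=R.from_euler('xyz',r,degrees=True).as_matrix();W[:3,3]=p;return K,D,W@np.array(c["T_tool_cam"])
A=at([.4325,-.2532,.2299],[179.9785,-.0653,23.9094]); B=at([.5708,-.2225,.2444],[-179.7854,.2459,-174.1467])
for z in(.06,.07,.075,.08): print(z,'pivot',ray(A,(227,62),z)[:2],ray(B,(414,124),z)[:2],'tip',ray(A,(257,39),z)[:2],ray(B,(391,156),z)[:2])
print('knobtop',ray(A,(153,104),.112)[:2],ray(B,(472,64),.112)[:2])
s=[ray(B,u,.03)[:2] for u in((429,45),(381,196),(233,155))]; ang=lambda d:np.degrees(np.arctan2(d[1],d[0]))
print('x dir',ang(s[0]-s[1]),'y dir',ang(s[1]-s[2]),'centre',(s[0]+s[2])/2)
s=[ray(A,u,.03)[:2] for u in((195,136),(329,223),(419,94))]; print('A',ang(s[0]-s[1]),ang(s[2]-s[1]),'centre',(s[0]+s[2])/2)
print('flange',ray(B,(316,92),.06),'boxcorner',ray(B,(425,158),.035))
E
python3 k.py
```

```text
0.06 pivot [ 0.5041 -0.1567] [ 0.5015 -0.1562] tip [ 0.5259 -0.1699] [ 0.5265 -0.1696]
0.07 pivot [ 0.5039 -0.1589] [ 0.5015 -0.1584] tip [ 0.525  -0.1717] [ 0.5257 -0.1714]
0.075 pivot [ 0.5037 -0.16  ] [ 0.5014 -0.1595] tip [ 0.5245 -0.1726] [ 0.5253 -0.1723]
0.08 pivot [ 0.5036 -0.1611] [ 0.5014 -0.1606] tip [ 0.524  -0.1734] [ 0.5248 -0.1732]
knobtop [ 0.4641 -0.1365] [ 0.4626 -0.1385]
x dir 170.60478720985745 y dir 80.39820893334272 centre [ 0.4915 -0.2202]
A 80.29779650841887 -9.751726951299801 centre [ 0.4933 -0.2193]
flange [ 0.4867 -0.2303  0.06  ] boxcorner [ 0.5271 -0.1374  0.035 ]
```

Turntable yaw is about -9.6°, with the pivot at (0.5037, -0.1596). The knob is at (0.4635, -0.1375) and must go to (0.511, -0.115). I'll straddle the knob with the jaws, swing it round, then close to centre it.

```bash
for i in 1 2; do python3 -m pendant '[[[0,0,0,0,0,0.12,47],[0,0,0,0,0,0.12,47],[0,0,0,0,0,0.12,47],[0,0,0,0,0,0.12,47],[0,0,0,0,0,0.12,47]]]' >/dev/null; done; python3 -m pendant '[[[0,0,0,0,0,0,47]]]' >/dev/null; python3 go.py 0.4635 -0.1375 0.16 117
```

```text
t 18.0 q6 44.0 pos [ 0.556 -0.225  0.251] [179.804   0.406 114.052] F [ 0.432 -0.259  0.444] [0.004 0.011 0.023] op 0.04
shift cm [11.79  -4.879  8.995] turn [ 0.003  0.007 -0.051]
```

```bash
python3 -m pendant '[[[2.95,-1.22,0,0.001,0.002,-0.012,47],[2.95,-1.22,0,0.001,0.002,-0.012,47],[2.95,-1.22,0,0.001,0.002,-0.012,47],[2.5,-1.1,0,0,0,0,47],[0,0,0,0,0,0,47]]]'; python3 -m pendant '[[[0,0,2.5,0,0,0,47],[0,0,2.5,0,0,0,47],[0,0,2,0,0,0,47],[0,0,0,0,0,0,47]]]'; python3 go.py 0.4635 -0.1375 0.125 117
```

```text
time: 18.42
ee_pos: [0.4565, -0.1413, 0.2481]
tcp_rot: [-179.9, -0.1, 117.1]
wrist_force: [-1.1, 0.7, 2.0]
opening: 0.0402
time: 18.75
ee_pos: [0.4538, -0.1411, 0.1795]
tcp_rot: [179.8, 0.3, 118.1]
wrist_force: [0.1, 0.2, -0.9]
opening: 0.0403
t 18.75 q6 44.7 pos [ 0.454 -0.141  0.179] [179.818   0.256 118.068] F [ 0.058  0.164 -0.913] [0.001 0.042 0.041] op 0.0403
shift cm [-0.115  1.01   5.451] turn [0.003 0.004 0.019]
```

```bash
python3 -m pendant '[[[-0.1,1,1,0.003,0.004,0.019,47],[0,0,2,0,0,0,47],[0,0,1.5,0,0,0,47],[0,0,0,0,0,0,47]]]'; python3 go.py 0.4635 -0.1375 0.084 117; python3 b.py w7.png t
```

```text
time: 19.08
ee_pos: [0.4628, -0.1384, 0.1372]
tcp_rot: [179.8, 0.2, 117.5]
wrist_force: [-0.5, -0.4, -0.3]
opening: 0.0405
t 19.08 q6 45.9 pos [ 0.463 -0.138  0.137] [179.844   0.181 117.485] F [-0.489 -0.44  -0.291] [ 0.048  0.028 -0.025] op 0.0405
shift cm [0.062 0.091 5.319] turn [0.003 0.003 0.008]
19.1333 [ 0.4631 -0.1385  0.1387] [179.7836   0.2412 117.4697] [ 0.4297 -0.0752  0.2795]
seat_axis []
turntable []
keeper_knob [(array([318.7, 270.5]), 0.83, array([ 0.465 , -0.1371]))]
```

View pics/w7.png

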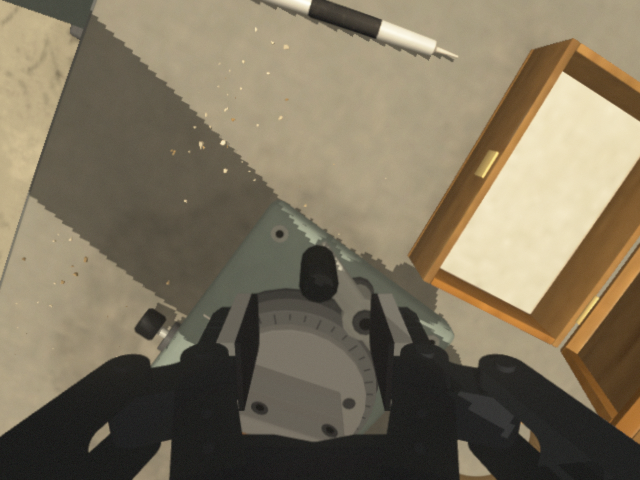

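The knob (319,272) sits centred between the jaws. Descending around it.

```bash
python3 -m pendant '[[[0.06,0.09,2,0.003,0.003,0.008,47],[0,0,2,0,0,0,47],[0,0,1.2,0,0,0,47],[0,0,0,0,0,0,47]]]'; python3 -m pendant '[[[0,0,0,0,0,0,30],[0,0,0,0,0,0,30],[0,0,0,0,0,0,30]]]'; python3 go.py 0.4727 -0.1272 0.085 108
```

```text
time: 19.62
ee_pos: [0.4678, -0.1391, 0.0929]
tcp_rot: [179.5, 0.5, 117.0]
wrist_force: [0.5, 0.1, -0.0]
opening: 0.0399
time: 19.87
ee_pos: [0.4685, -0.1394, 0.0955]
tcp_rot: [179.4, 0.6, 117.0]
wrist_force: [-0.4, -0.7, -0.1]
opening: 0.0257
t 19.87 q6 46.4 pos [ 0.469 -0.139  0.096] [179.38    0.617 117.029] F [-0.359 -0.695 -0.095] [-0.031 -0.009 -0.001] op 0.0257
shift cm [0.907 0.917 1.052] turn [0.012 0.01  0.158]
```

```bash
python3 -m pendant '[[[0.3,0.2,0.9,0.011,0.01,0,30],[0.4,0.7,0,0,0,0,30],[0.4,0.7,0,0,0,0,30],[0,0,0,0,0,0,30]]]'; python3 go.py 0.490 -0.1167 0.086 108
```

```text
time: 20.2
ee_pos: [0.4788, -0.1214, 0.0875]
tcp_rot: [-179.9, 0.1, 117.0]
wrist_force: [0.1, -0.3, 0.4]
opening: 0.0252
t 20.2 q6 48.9 pos [ 0.479 -0.121  0.088] [-179.94     0.065  116.958] F [ 0.146 -0.278  0.381] [-0.022 -0.008 -0.047] op 0.0252
shift cm [-0.083  1.212  0.152] turn [-0.001  0.001  0.156]
```

```bash
python3 -m pendant '[[[0,0.6,0.1,0,0,0,30],[-0.08,0.6,0,0,0,0.08,30],[0,0,0,0,0,0.08,30],[0,0,0,0,0,0,30]]]'; python3 go.py 0.5037 -0.1146 0.086 90
python3 - <<'E'
from h import *
C,im=snap("wrist"); print([(a["uv"],a["confidence"],ray(C,a["uv"],.092)) for a in bot.mark_of("wrist","keeper_knob")[:2]])
E
```

```text
time: 20.53
ee_pos: [0.4917, -0.1146, 0.0863]
tcp_rot: [-179.9, 0.0, 107.6]
wrist_force: [-1.7, -0.0, 1.1]
opening: 0.0258
t 20.53 q6 59.3 pos [ 0.492 -0.115  0.086] [-179.934    0.04   107.582] F [-1.662 -0.026  1.09 ] [ 0.109  0.286 -0.038] op 0.0258
shift cm [-0.368  1.147  0.033] turn [-0.001  0.001  0.307]
[([301.2, 324.8], 0.9, array([ 0.4878552, -0.1167648,  0.092    ]))]
```

The knob follows with a light push of about 1.7 N. Continuing along the arc.

```bash
python3 -m pendant '[[[-0.1,0.6,0,0,0,0.1,30],[-0.1,0.6,0,0,0,0.1,30],[0,0,0,0,0,0.1,30],[0,0,0,0,0,0,30]]]'; python3 go.py 0.5112 -0.1152 0.086 80.4
```

```text
time: 20.97
ee_pos: [0.504, -0.1128, 0.0864]
tcp_rot: [-179.9, -0.0, 90.6]
wrist_force: [-1.0, 0.8, -0.3]
opening: 0.0259
t 20.97 q6 76.7 pos [ 0.504 -0.113  0.086] [-179.949   -0.007   90.644] F [-0.988  0.753 -0.342] [0.017 0.011 0.017] op 0.0259
shift cm [-0.246  0.717  0.035] turn [-0.001 -0.     0.179]
```

```bash
python3 -m pendant '[[[-0.12,0.4,0,0,0,0.09,30],[-0.12,0.33,0,0,0,0.09,30],[0,0,0,0,0,0,30]]]'; python3 go.py 0.5112 -0.1152 0.086 80.4
```

```text
time: 21.22
ee_pos: [0.511, -0.1149, 0.0862]
tcp_rot: [-179.9, -0.1, 80.8]
wrist_force: [-0.0, 0.4, -0.7]
opening: 0.0256
t 21.22 q6 86.5 pos [ 0.511 -0.115  0.086] [-179.903   -0.063   80.811] F [-0.008  0.396 -0.717] [ 0.01  -0.005  0.004] op 0.0256
shift cm [-0.028  0.025  0.023] turn [-0.002 -0.001  0.007]
```

On target. I'll close lightly to centre the knob, reopen, lift, and look.

```bash
python3 -m pendant '[[[0,0,0,0,0,0,17],[0,0,0,0,0,0,16],[0,0,0,0,0,0,16],[0,0,0,0,0,0,16],[0,0,0,0,0,0,16]]]' 20; python3 go.py 0.5112 -0.1152 0.086 80.4;python3 -m pendant '[[[0,0,0,0,0,0,35],[0,0,0,0,0,0,40],[0,0,0,0,0,0,40],[0,0,0,0,0,0,40]]]'; python3 -m pendant '[[[0,0,-1.5,0,0,0,40],[0,0,-2.5,0,0,0,40],[0,0,-3,0,0,0,40],[0,0,-3,0,0,0,40],[0,0,-3,0,0,0,40]]]';  python3 go.py 0.52 -0.28 0.24 80.4
```

```text
time: 21.63
ee_pos: [0.5105, -0.1147, 0.0863]
tcp_rot: [-179.9, -0.1, 81.9]
wrist_force: [-0.0, 0.2, 0.1]
opening: 0.0164
t 21.63 q6 85.4 pos [ 0.51  -0.115  0.086] [-179.907   -0.087   81.881] F [-0.043  0.181  0.102] [ 0.083  0.12  -0.05 ] op 0.0164
shift cm [-0.04   0.08   0.033] turn [-0.002 -0.002  0.026]
time: 21.97
ee_pos: [0.5108, -0.1149, 0.0866]
tcp_rot: [-180.0, -0.1, 82.0]
wrist_force: [0.4, 0.4, -0.0]
opening: 0.0341
time: 22.38
ee_pos: [0.5077, -0.1144, 0.2137]
tcp_rot: [-179.3, -0.1, 82.1]
wrist_force: [0.2, 0.4, 0.5]
opening: 0.0341
t 22.38 q6 85.2 pos [ 0.508 -0.114  0.214] [-179.268   -0.108   82.067] F [0.151 0.433 0.452] [ 0.038 -0.061 -0.   ] op 0.0341
shift cm [-16.223   3.472  -2.703] turn [-0.013 -0.002  0.029]
```

```bash
python3 -m pendant '[[[-3.4,0,-0.8,0,0,0,40],[-3.4,0,-0.8,0,0,0,40],[-3.4,0,-0.8,0,0,0,40],[-3.4,0,0,0,0,0,40],[-2.4,0,0,0,0,0,40]]]'; python3 -m pendant '[[[0,0,0,0,0,0,40],[0,0,0,0,0,0,40],[0,0,0,0,0,0,40]]]'; python3 b.py w8.png t
python3 - <<'E'
from h import *
C,im=snap("scene","scene2.png"); C,t=snap("top","top2.png")
print([(n,[(np.round(ray(C,a["uv"],0),3),a["confidence"]) for a in bot.mark_of("top",n)[:1]]) for n in("glue_bottle","jar_glass","acetone_bottle")])
w=cv2.imread('pics/w8.png'); s=cv2.imread('pics/scene2.png')
cv2.imwrite('pics/m8.png',np.hstack([w[0:300,120:520],cv2.resize(s[130:430,150:550],(400,300))]))
E
```

```text
time: 22.8
ee_pos: [0.4889, -0.2751, 0.2484]
tcp_rot: [179.9, 0.0, 82.7]
wrist_force: [0.1, 1.0, 0.4]
opening: 0.0344
time: 23.05
ee_pos: [0.488, -0.28, 0.2481]
tcp_rot: [179.9, 0.1, 82.3]
wrist_force: [-0.0, -0.2, -0.2]
opening: 0.034
23.1 [ 0.4881 -0.2796  0.2482] [179.9228   0.0778  82.3726] [ 0.4973 -0.2095  0.3906]
seat_axis []
turntable []
keeper_knob [(array([306.1, 139.5]), 0.73, array([ 0.49  , -0.2268]))]
[('glue_bottle', [(array([0.478, 0.355, 0.   ]), 0.83)]), ('jar_glass', [(array([0.407, 0.309, 0.   ]), 0.92)]), ('acetone_bottle', [(array([0.674, 0.124, 0.   ]), 0.69)])]
```

View pics/m8.png

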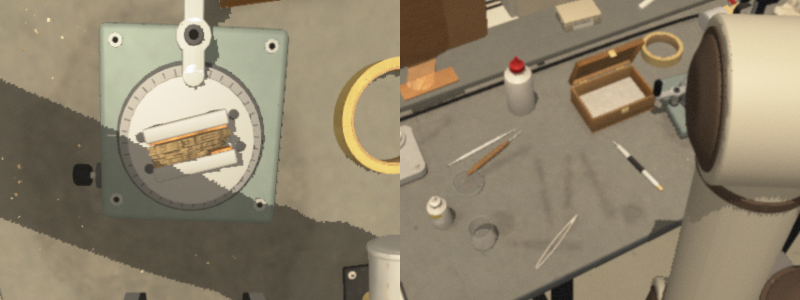

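The keeper arm lies over the flange: pivot at (314,34), round tip near (314,76), holder centre near (311,137). Bottles and jar stand upright. A numeric check of the arm angle before handing in.

Run:
```python
from h import *
C=cam("wrist"); a=lambda d:np.degrees(np.arctan2(d[1],d[0]))
im=cv2.imread('pics/w8.png'); g=cv2.cvtColor(im,cv2.COLOR_BGR2GRAY).astype(int)
for r in (54,58,62,66,70): print(r,g[r,296:332:1].tolist())
p=ray(C,(314,34),.069);t=ray(C,(314.5,75),.067);h=ray(C,(311,137),.1); print(p,t,h,a(t-p),'base y',a(ray(C,(235,39),.03)-ray(C,(236,199),.03)),a(ray(C,(391,46),.03)-ray(C,(380,205),.03)))
k=np.array([.4915,-.2305]);print('to axis',a(k-p[:2]))
```

```text
54 [188, 190, 188, 190, 186, 171, 173, 213, 229, 233, 235, 235, 232, 233, 232, 233, 232, 232, 230, 230, 226, 226, 226, 225, 222, 222, 220, 198, 145, 108, 96, 97, 99, 97, 96, 96]
58 [189, 189, 190, 188, 188, 174, 173, 210, 229, 233, 233, 233, 232, 231, 231, 232, 232, 231, 230, 227, 226, 226, 226, 225, 222, 222, 220, 198, 142, 103, 94, 97, 97, 96, 98, 98]
62 [115, 114, 117, 116, 115, 120, 158, 211, 229, 233, 232, 231, 231, 232, 231, 232, 231, 231, 230, 227, 225, 225, 225, 224, 220, 220, 220, 197, 136, 81, 70, 71, 74, 75, 84, 95]
66 [184, 192, 196, 197, 196, 183, 178, 210, 228, 231, 233, 241, 249, 252, 253, 254, 253, 250, 246, 242, 232, 229, 227, 223, 221, 220, 218, 194, 138, 89, 79, 71, 66, 68, 69, 69]
70 [202, 205, 204, 204, 201, 185, 180, 212, 232, 241, 249, 251, 252, 252, 252, 252, 250, 244, 240, 238, 235, 234, 236, 235, 235, 243, 235, 196, 140, 100, 99, 108, 115, 130, 168, 180]
[ 0.5047888  -0.15725973  0.069     ] [ 0.50163153 -0.18391158  0.067     ] [ 0.49384107 -0.22463233  0.1       ] -96.75597844964864 base y 80.20720667286461 80.82517515020425
to axis -100.28393835431339
```

```bash
python3 -c "
from workcell import bot
print(bot.get_obs()['time'],bot.get_obs()['wrist_force']); print(bot.job_done())"
```

```text
23.5 [0.33925198 0.0906672  0.67149764]
the job is handed in; nothing more can be done
None
```

I gripped the holder by its clamp block (jaw reading 35.2 mm on the 36 mm block). I lowered it into the hexagonal pocket with the holder's x about 6° from world x. Then I swung the keeper over the flange by its knob and handed in at 23.5 s.

Last checks:
- **Seating:** the holder released at a tool height of 68.4 mm, which matches the seated height of 38 mm for its origin. The flange looks concentric and flat on the platter, and the keeper swung over it freely at about 1.7 N.
- **Keeper:** the arm points at the turntable's middle to within about 1–4°. My readings differ: about 1° from the tool pose when closed on the knob, about 2° from the arm's edges in the last picture, and 3.5° from its pivot and tip pixels.
- **Bystanders:** the bottles and the jar stand upright and show no movement beyond measurement noise.
- **Robot:** the arm was clear, with wrist forces under 1 N. Before the grasp I turned joint 6 to its range end, which swung and tilted the empty tool, so I went over to the half-turn grasp. Nothing was touched.
- **Detector:** in the last wrist picture the knob detector pointed at the holder instead of the knob. I disregarded that reading.

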